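Put the fridge back on its stabiliser

TASK

Take the blue first-aid case by its carry handle from in front of the fridge's voltage stabiliser and stand it upright in the free bay of the steel tray, set down and not dropped. Then put the fridge back on the stabiliser: push the changeover handle on its sloping panel in and turn it from the left-hand mark to the middle (off), let it spring out and rest there for two seconds, then push and turn it on to the right-hand mark and let it spring out and lock. Do not shove the stabiliser out of its place or disturb the other things.

Things in the scene. Friction and masses are not known exactly. Their poses are not given: they have to be found in the camera images.
- case_grip (a point): centre of the bar of the carry handle on the blue first-aid case (see case_handle). The bar runs along y: 100 mm long, 14 mm thick (x), 13 mm high, posts at both ends, 28 mm of free room beneath. It is 188.5 mm above the case's feet. Grip it across x
- case_foot (a point): centre of the underside of the blue plastic first-aid case, at the soles of its feet, z up, axes as case_grip. The closed case stands on its hinge edge, handle up: 85 mm thick (x), 210 mm wide (y), shell top 154 mm above the feet, 0.4 to 0.8 kg, a white cross on each face
- case_handle: the white carry handle as a part (bar and two posts), rigid on the case's top; origin where it meets the shell, 153 mm above the feet; axes as case_grip
- tray_bay (a point): centre of the free bay, on the inner floor (4 mm up) of the shallow fixed steel tray: outside 140 mm (x) x 340 mm (y) x 24 mm high. From this point the inner floor spans -66 to 66 mm in x and -196 to 136 mm in y; the tweezers tin takes the end below y = -138 mm. The case fits with its width along the tray's y, either way round
- stabiliser: voltage stabiliser: grey steel desk case, 4.2 kg, loose on rubber feet, 210 mm deep (x), 206 wide (y), 215 high; origin under its centre, front to -x. Front face 50 mm high at x = -105 mm, then the flat switch panel rises rearward at 27 degrees to x = -5 mm, then an upright meter face under a hood. At the start the first-aid case stands 17 to 33 mm before the front face
- hood_edge (a point): middle of the lower front edge of the stabiliser's dark hood, 205 mm up, at x = -43 mm of stabiliser, full width. It stands over the switch, which must be reached with the tool leaning about 27 degrees, along the panel's normal
- switch_grip (a point): grip point of the black changeover handle, on its turning axis, 38 mm out from the panel. Axes fixed to the panel, not turning: z out of the panel along the turning axis (leaning 27 degrees to the front), x up the panel, y to the left seen facing it. Below the handle: hub of radius 19 mm, top 17 mm out, on a 62 mm square plate 10 mm thick
- switch_tip (a point): pointed end of the changeover handle's bar, 27 mm from the turning axis, 38 mm out from the panel when sprung out; turns with the handle. The bar is 14 mm thick and 51 mm long (24 mm to the blunt end), flanks flat from 17 to 49 mm out. White marks on the plate: one dot left, a dash in the middle (top), two dots right
- switch_turn (a joint): angle of the changeover handle, rad, clockwise positive facing the panel; the pointed end points along cos(q) x - sin(q) y of switch_grip. Latched positions: -0.785 left-hand mark (bypass, as found), 0 middle mark (off), 0.785 right-hand mark (stabilised), stops just beyond. Turns lightly (0.03 N m) once pushed in
- switch_push (a joint): how far the handle is pushed in along its axis, m: 0 sprung out and locked in a notch (3 degrees of play), 0.0045 or more frees it to turn, 0.0065 is the stop. Spring 5 N at first, 10 N at the stop. Let go between notches it stays in and pops out when turned to within about 3 degrees of a notch
- tweezers_tin: flat steel tin 94 x 46 x 18 mm lying across one end of the steel tray (the end at y = -165 mm of tray_bay); origin under its centre
- pill_bottle: white pill bottle with ribbed twist cap, diameter 42, 82 mm tall, standing on the roof of the stabiliser; origin under its centre
- thermometer_case: clear slim thermometer case with a grey end cap, 155 x 19 x 17 mm, lying near the back, on one side; origin under its middle
- matchbox: card matchbox 55 x 36 x 15 mm lying near the back, on the other side; origin under its centre
- tape_roll: roll of pale tape, outer diameter 76, 24 mm high, lying on the roof of the stabiliser; origin under its centre
- tea_glass: glass tumbler, diameter 64, 85 mm tall, far out at one side; origin under its centre
- syrup_bottle: brown glass medicine bottle, diameter 54, 125 mm tall, far out at the other side; origin under its centre
Not all that is in view belongs to the job. Of the things shaped like the part that bears case_grip, the blue one is meant.

How it is judged:
On the way, in this order (a step that is already met when the one before it is completed fails the run):
1. the case hangs from the gripper by its handle, feet at least 30 mm up (height (world z) of case_foot above 0.03 m and contact force between the fingers and case_handle above 1 N), for 0.2 s.
2. the case stands upright on the floor of the tray's free bay, let go (x of case_foot in the frame of tray_bay between -0.03 and 0.03 m and y of case_foot in the frame of tray_bay between -0.045 and 0.04 m and z of case_foot in the frame of tray_bay below 0.006 m and angle between case_foot's own z axis and vertical below 0.06 rad and linear speed of case_handle below 0.02 m/s and contact force between the fingers and case_handle below 0.3 N), for 0.3 s.
3. the changeover handle rests at off (within 0.1 rad), sprung out, for 1.5 s (value of joint switch_turn between -0.1 and 0.1 rad and value of joint switch_push below 0.0015 m), for 1.5 s.
At the end, for the whole second after the job is handed in: The handle is at the right-hand mark (0.785, within 0.1 rad) and sprung out (under 1.5 mm in); the case stands still and upright (tilt under 0.06 rad) on the floor of the tray's free bay, wholly inside the tray; the switch is within 30 mm of where it was at the start (value of joint switch_turn between 0.685 and 0.885 rad and value of joint switch_push below 0.0015 m and x of case_foot in the frame of tray_bay between -0.03 and 0.03 m and y of case_foot in the frame of tray_bay between -0.045 and 0.04 m and z of case_foot in the frame of tray_bay below 0.006 m and angle between case_foot's own z axis and vertical below 0.06 rad and linear speed of case_handle below 0.02 m/s and distance of switch_grip from where it was at the start of the episode below 0.03 m); the robot touches nothing.
It fails at once if the case is dropped: it falls free faster than 0.5 m/s (linear speed of case_handle above 0.5 m/s and contact force between the fingers and case_handle below 0.3 N).
It fails at once if the stabiliser is shoved: its switch ends up more than 30 mm from its place (distance of switch_grip from where it was at the start of the episode above 0.03 m).
It fails at once if another thing is disturbed: moved over 30 mm or knocked over (distance of any of tweezers_tin, pill_bottle, thermometer_case, matchbox, tape_roll, tea_glass, syrup_bottle from where it was at the start of the episode above 0.03 m or angle between any of pill_bottle, tea_glass, syrup_bottle's own z axis and vertical above 0.5 rad).
It also fails if it takes over 58 s, if anything falls off the work surface, if the arm or the gripper's body presses on something with over 40 N, if the wrist force passes 120 N, or if a joint passes its speed limit or range.

ROBOT

A 7-joint arm with a two-finger parallel gripper is mounted at the origin on the work surface. World frame = base frame: x ahead of the robot, y to its left, z up, the work surface at z = 0. Lengths are in m, angles in rad, forces in N, time in s.
With the tool pointing down it reaches from about 0.425 to 0.925 m from the base axis. Payload 6.8 kg.
Tool frame: the origin (TCP) lies on the front face of the gripper's body, between the roots of the fingers; the fingertips stand 73 mm ahead of it and the grasp point (between the pads) lies r.pinch_z ahead of it (r.pinch_z is the distance from the TCP to the grasp point, in m); z points along the fingers, y is the direction in which the jaws open and shut (so a half turn about z gives the same grasp; the last joint's range is limited). The gripper opens to 85 mm and grips with 20 to 120 N. Pads are 22 mm wide; open, the fingers measure 114 mm over their backs; the gripper's body (76 mm by 85 mm) begins 54 mm behind the grasp point. The pads swing forward as they close: fully open they stand 13 mm farther back than shut.
Start: joints at [1.148, 0.477, 0.022, 1.555, -0.011, 1.109, -0.083], TCP at [0.209, -0.642, 0.304] pointing down, gripper open.
Joint ranges: [-2.96, 2.96], [-0.34, 2.1], [-1.41, 1.46], [0.24, 2.44], [-1.37, 4.51], [0.17, 1.92], [-2.96, 2.96]. Speed limits (rad/s): [2.39, 2.39, 3.14, 3.14, 3.14, 3.14, 3.14].

INTERFACE

Orientations are given as a rotation vector (axis times angle).
In Python, from bench import readout, grab_frame, r, search_frame, masks_of, tip_of gives the robot as it stands.
- The arm moves only by the tool step_arm, never from a script. Its argument "commands" is a list of rows, each a list of 7 numbers: the shift along the tool's x, y, z as a fraction of full scale, then the turn, a rotation vector about the tool's x, y, z as a fraction of full scale, then the gripper's target within -1 to 1 (shut at 1, half-way at 0, fully open at -1). In form: [[tx, ty, tz, ax, ay, az, hand], ...]. A call has exactly 10 rows; each row is the pose to reach, as a shift and turn from the pose measured when the call began, along the tool's axes at that moment, turning the shorter way round; what a row does not reach only later rows make up. Full scale, the value 1, is 500 mm for a shift and 360 degrees for a turn. A row lasts 1/8 s, in which the tool goes at most 62.5 mm and 10.7 degrees, less where a joint would pass 70% of its speed; a pose out of reach is approached as far as the arm can. A call with a number of a shift or a turn outside -1 to 1 is refused whole. A call with a gripper value outside its range is refused whole. The fingers move at their own pace and stop on an object; "newtons" is the grip in N (left out, the last holds). Time passes only in rows, so rows that repeat a pose let the fingers close, or fill a call up. It gives the time, the measured TCP pose, the force and the opening at its end, in the units of the state.
- readout.get_obs(): the state, without advancing time (a new reading comes with each control period).
- grab_frame(name): name is "scene" or "top" or "wrist"; returns a dict with "img" (384x512x3 uint8, red, green, blue), "K" (3x3 intrinsics, pixels), "world_to_cam" (4x4, takes a point from world to camera coordinates). Camera axes: x right, y down, z forward; pixel columns grow to the right and rows downward; lengths in m; the calibration is good to about 2 mm. A picture is of the moment at which its call begins. There is no depth.
- r.hand_in(): hands the job in, once; it reports no verdict.
Trained networks look in a picture, given as the dict that the camera call returned (one of the last four; its "shot" number tells which), for a name from the list of things; names that differ only in an ending like _2 or _b are one class to them, and where a whole thing is asked for, a point or a joint stands for the part that bears it (a point fixed in the world has none). Each returns a list of dicts, best first, with "p" (0 to 1); they miss things now and then, are a little off and sometimes report something else, mostly with a low value. They report only what shows in the picture. A call takes as long as a camera call. They do not tell look-alikes from the thing itself.
- search_frame(thing, picture): "extent" ([centre column, centre row, width, height] in pixels, round what is visible of it).
- masks_of(thing, picture): "pixels" (384x512 bool, what is visible of it) and "extent" ([centre column, centre row, width, height] in pixels, round what is visible of it).
- tip_of(thing, picture): "point" ([column, row] in pixels: a listed point, or the origin of a listed thing).
The state is a dict: "clock": time; "joints": joint angles; "qvel": joint speeds; "tau": joint torques, N m; "tcp_pos": TCP position; "orientation": TCP orientation; "contact_force": force on the tool from outside, world axes, zero at the start; "moment": the same for the moment, N m; "grip_width": finger opening in m.
Only numpy, scipy, OpenCV 4.12 (cv2) and the standard library are available. Lean on these libraries where they do the work, as an engineer would, in place of code of your own. Each camera call takes 0.05 s, during which the arm holds its last target. There are 200 camera calls.

## Working session

There is one attempt and no reset: what is moved stays moved. The work goes in short steps, Python scripts to look and compute and a tool call to move; the robot and the scene stay as the last step left them, time stands still between calls to the robot, and variables do not carry over. Pictures are saved under pics/ and viewed, about 8 in all and at most 12, crops included, and the job is handed in when it is done.

Besides the shell and the picture viewer there is one more tool, called after "Emit:" as a command line: name --pt "numbers of a row" for each row, then --argument value for the rest. step_arm: Moves the arm, as the interface text tells. Its arguments: {"type":"object","properties":{"commands":{"type":"array"},"newtons":{"type":"number"}},"required":["commands"]}

```bash
mkdir -p pics; ls; cat > h.py <<'E'
import numpy as np, cv2
from scipy.spatial.transform import Rotation as R
from scipy.optimize import least_squares
from bench import readout, grab_frame, r, search_frame, masks_of, tip_of
def proj(f,P):
    P=np.atleast_2d(P); c=(f["world_to_cam"][:3,:3]@P.T).T+f["world_to_cam"][:3,3]
    u=(f["K"]@c.T).T; return u[:,:2]/u[:,2:]
def ray(f,px):
    T=f["world_to_cam"]; d=T[:3,:3].T@np.linalg.solve(f["K"],[px[0],px[1],1]); o=-T[:3,:3].T@T[:3,3]
    return o,d/np.linalg.norm(d)
def atz(f,px,z):
    o,d=ray(f,px); return o+d*(z-o[2])/d[2]
def tri(L):
    A=np.zeros((3,3));b=np.zeros(3)
    for f,px in L:
        o,d=ray(f,px);M=np.eye(3)-np.outer(d,d);A+=M;b+=M@o
    return np.linalg.solve(A,b)
def save(f,n): cv2.imwrite("pics/"+n+".png",f["img"][...,::-1])
def delta(p,Rm):
    "row numbers to reach TCP pos p, rot matrix Rm"
    s=readout.get_obs();p0=np.array(s["tcp_pos"]);R0=R.from_rotvec(s["orientation"]).as_matrix()
    return np.round(np.r_[R0.T@(np.array(p)-p0)/.5, R.from_matrix(R0.T@Rm).as_rotvec()/(2*np.pi)],4)
E
python3 - <<'E'
from h import *
np.set_printoptions(precision=4,suppress=True)
s=readout.get_obs();print({k:np.round(v,3) for k,v in s.items()},r.pinch_z)
a=grab_frame("scene");b=grab_frame("top")
cv2.imwrite("pics/a.png",cv2.resize(np.vstack([a["img"],b["img"]]),None,fx=.78,fy=.78)[...,::-1]) 
for f in (a,b):
  print("cam",ray(f,(256,192)))
  for n in ["case_grip","case_foot","case_handle","tray_bay","switch_grip","switch_tip","hood_edge","stabiliser"]:
    print(n,[(np.round(d["point"],1).tolist(),round(d["p"],2)) for d in tip_of(n,f)[:4]])
E
```

```text
pics
{'clock': np.float64(0.0), 'joints': array([ 1.148,  0.478,  0.022,  1.556, -0.012,  1.109, -0.083]), 'qvel': array([ 0.   ,  0.001,  0.   ,  0.   , -0.   , -0.   , -0.   ]), 'tau': array([ -0.   , -59.644,   1.608, -28.119,   0.012,   0.01 ,   0.   ]), 'tcp_pos': array([ 0.209, -0.641,  0.303]), 'orientation': array([-3.101, -0.492,  0.001]), 'contact_force': array([-0.011, -0.597,  0.242]), 'moment': array([-0.006,  0.019, -0.03 ]), 'grip_width': np.float64(0.086)} 0.0539
cam (array([ 0.6556, -0.4645,  1.2916]), array([-0.112 ,  0.3813, -0.9176]))
case_grip [([239.9, 189.0], 0.54), ([201.6, 83.4], 0.47)]
case_foot [([134.2, 259.0], 0.94), ([243.6, 215.3], 0.8), ([206.2, 111.2], 0.7)]
case_handle [([117.9, 240.9], 0.68), ([202.1, 84.6], 0.59), ([240.8, 198.6], 0.52)]
tray_bay [([264.7, 304.9], 0.33)]
switch_grip [([269.8, 210.3], 0.64)]
switch_tip [([275.1, 207.3], 0.61)]
hood_edge [([282.0, 202.5], 0.56)]
stabiliser [([286.0, 230.3], 0.8)]
cam (array([0.3413, 0.0154, 1.2817]), array([ 0.0852, -0.0077, -0.9963]))
case_grip [([264.0, 176.6], 0.75), ([265.1, 176.8], 0.72), ([138.9, 277.8], 0.64), ([366.6, 279.0], 0.62)]
case_foot [([343.3, 273.1], 0.73), ([261.9, 183.8], 0.68), ([157.6, 268.1], 0.58)]
case_handle [([145.1, 274.2], 0.7), ([358.7, 278.2], 0.59), ([262.3, 174.3], 0.5)]
tray_bay [([344.7, 182.0], 0.86), ([266.6, 131.9], 0.39), ([263.4, 175.4], 0.25)]
switch_grip [([265.2, 149.6], 0.85)]
switch_tip [([254.7, 144.0], 0.71)]
hood_edge [([265.5, 134.2], 0.76)]
stabiliser [([263.1, 134.9], 0.59)]
```

View pics/a.png

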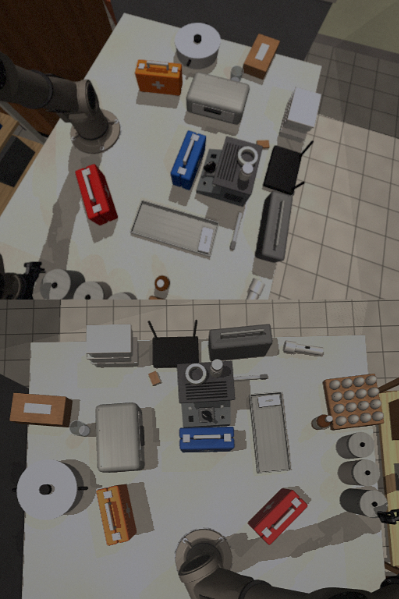

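Candidates for the case handle (scene/top px): blue (240,189)/(264,177), red (118,241)/(359,278) and orange (202,84)/(142,276). I choose blue, which stands in front of the stabiliser. Next is a close crop and triangulation.

```bash
python3 - <<'E'
from h import *
np.set_printoptions(precision=4,suppress=True)
a=grab_frame("scene");b=grab_frame("top")
for n,pa,pb in [("case_grip",(239.9,189),(264.5,176.7)),("switch_grip",(269.8,210.3),(265.2,149.6)),("hood",(282,202.5),(265.5,134.2)),("tip",(275.1,207.3),(254.7,144))]:
  P=tri([(a,pa),(b,pb)]);print(n,P,proj(a,P)-pa,proj(b,P)-pb)
print("bay top",atz(b,(344.7,182),.004),"scene",atz(a,(216,292),.004))
ca=a["img"][150:340,150:350];cb=b["img"][75:225,215:385]
ca=cv2.resize(ca,None,fx=2.9,fy=2.9,interpolation=3)[:,:];cb=cv2.resize(cb,None,fx=4,fy=4,interpolation=3)
cv2.imwrite("pics/b.png",cb[...,::-1]);cv2.imwrite("pics/c.png",ca[...,::-1])
for f in (a,b):
  for n in ["case_handle","tweezers_tin","pill_bottle","thermometer_case","matchbox","syrup_bottle"]:
    print(n,[(np.round(d["extent"],1).tolist(),round(d["p"],2)) for d in search_frame(n,f)[:3]])
E
```

```text
case_grip [ 0.4748 -0.0189  0.205 ] [[ 0.5591 -0.1489]] [[0.357  0.5133]]
switch_grip [ 0.5733 -0.0237  0.1174] [[-0.6839  0.1881]] [[-0.4109 -0.6182]]
hood [ 0.6037 -0.0214  0.2028] [[-1.6177  0.4512]] [[-0.9545 -1.4864]]
tip [0.5904 0.0044 0.0958] [[ 1.2942 -0.3993]] [[0.8132 1.1679]]
bay top [ 0.4774 -0.2926  0.004 ] scene [ 0.4914 -0.3068  0.004 ]
case_handle [([202.8, 83.8, 29.6, 9.6], 0.56), ([116.9, 240.5, 18.3, 36.3], 0.55), ([240.1, 195.2, 13.5, 30.2], 0.53)]
tweezers_tin [([263.3, 308.4, 20.0, 30.7], 0.72)]
pill_bottle [([314.5, 219.7, 19.8, 21.2], 0.63)]
thermometer_case [([301.2, 296.4, 14.6, 47.0], 0.73)]
matchbox [([337.4, 184.4, 11.1, 7.8], 0.51), ([298.6, 297.5, 13.7, 50.3], 0.35), ([314.9, 218.6, 19.5, 23.6], 0.34)]
syrup_bottle [([209.9, 360.5, 19.8, 22.3], 0.77)]
case_handle [([363.4, 280.5, 28.3, 25.2], 0.65), ([142.2, 277.4, 11.3, 34.7], 0.46), ([266.2, 175.3, 32.9, 5.0], 0.44)]
tweezers_tin [([345.0, 128.6, 26.7, 18.6], 0.97)]
pill_bottle [([278.9, 86.8, 17.9, 20.7], 0.81), ([263.8, 123.6, 73.5, 84.7], 0.68), ([343.6, 170.5, 53.5, 99.0], 0.15)]
thermometer_case [([321.2, 97.7, 40.8, 8.7], 0.7)]
matchbox [([267.1, 175.7, 35.9, 7.5], 0.59), ([198.0, 104.0, 8.6, 19.4], 0.51), ([263.5, 121.4, 72.4, 86.4], 0.19)]
syrup_bottle [([413.3, 158.3, 30.0, 19.7], 0.85)]
```

View pics/b.png

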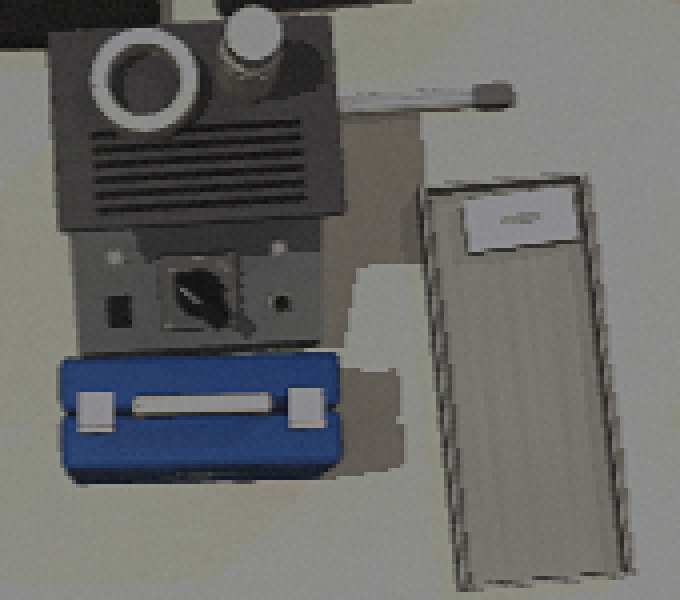

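View pics/c.png

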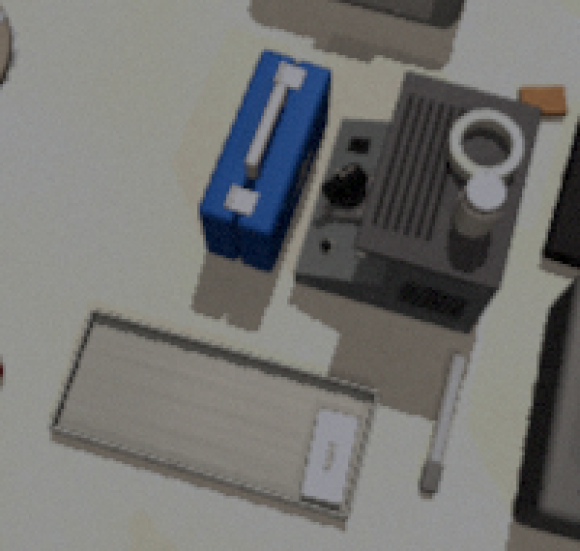

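The crops confirm blue: bar centre at b.png (202,404), directly before the panel with the black handle at (200,292). The tray is at right with the tin at its far end, and its rim corners are readable.

```bash
python3 - <<'E'
from h import *
np.set_printoptions(precision=4,suppress=True)
a=grab_frame("scene");b=grab_frame("top")
B=lambda x,y:((x+.5)/4-.5+215,(y+.5)/4-.5+75)
A=lambda x,y:((x+.5)/2.9-.5+150,(y+.5)/2.9-.5+150)
Tb=np.array([atz(b,B(*p),.024) for p in [(421,189),(585,177),(632,574),(460,588)]])
Ta=np.array([atz(a,A(*p),.024) for p in [(94,312),(376,394),(52,432)]])
print(Tb[:,:2]);print(Ta[:,:2])
# tray fit: rectangle .14 x .34
def rect(v):
    c=np.array(v[:2]);y=np.array([np.cos(v[2]),np.sin(v[2])]);x=np.array([y[1],-y[0]])
    return {k:c+sx*.07*x+sy*.17*y for k,sx,sy in [("fl",1,-1),("fr",-1,-1),("nr",-1,1),("nl",1,1)]}
def res(v):
    q=rect(v);return np.r_[q["fl"]-Tb[0,:2],q["fr"]-Tb[1,:2],q["nr"]-Tb[2,:2],q["nl"]-Tb[3,:2],q["nl"]-Ta[0,:2],q["fl"]-Ta[1,:2],q["nr"]-Ta[2,:2]]
s=least_squares(res,[.48,-.27,np.pi]);print(s.x,s.fun.reshape(-1,2)*1e3)
v=s.x;y=np.array([np.cos(v[2]),np.sin(v[2])]);print("bay",v[:2]+y*.03,"tray y dir",y)
# bar top z .195
print("bar ends top",[atz(b,B(*p),.195)[:2] for p in [(133,404),(271,402)]],"scene",[atz(a,A(*p),.195)[:2] for p in [(285,84),(252,166)]])
print("grip top",atz(b,(264.5,176.7),.1885),atz(a,(240,189),.1885))
# hood corners z .205..., roof front edge
print("hood",[atz(b,B(*p),.205)[:2] for p in [(61,229),(343,214)]])
print("plate",[atz(b,B(*p),.09)[:2] for p in [(162,255),(238,252)]])
E
```

```text
[[ 0.68   -0.214 ]
 [ 0.6871 -0.3521]
 [ 0.3544 -0.3734]
 [ 0.3462 -0.2324]]
[[ 0.347  -0.2421]
 [ 0.6782 -0.2221]
 [ 0.3568 -0.38  ]]
[ 0.5177 -0.2964  3.2058] [[ 2.9119 -1.6343]
 [ 4.7581 -3.2976]
 [-1.8569 -3.8001]
 [-2.6798 -5.1199]
 [-3.4784  4.6371]
 [ 4.6187  6.4012]
 [-4.2735  2.8137]]
bay [ 0.4878 -0.2984] tray y dir [-0.9979 -0.0642]
bar ends top [array([0.4817, 0.0292]), array([ 0.4809, -0.0694])] scene [array([0.4832, 0.0258]), array([ 0.4824, -0.0749])]
grip top [ 0.4783 -0.0184  0.1885] [ 0.4708 -0.0131  0.1885]
hood [array([0.6078, 0.0779]), array([ 0.6142, -0.1244])]
plate [array([0.6135, 0.005 ]), array([ 0.6145, -0.0552])]
```

```bash
cat >> h.py <<'E'
def down(ang,lean=0):
    "tool y along world heading ang, tool z down, then leaned forward about world y"
    y=np.array([np.cos(ang),np.sin(ang),0]);z=np.array([0,0,-1.]);M=np.c_[np.cross(y,z),y,z]
    return M
E
python3 - <<'E'
from h import *
print(delta([.47,-.021,.37],down(0)).tolist())
E
```

```text
[0.8808, -1.019, -0.1321, 0.0, -0.0, -0.1999]
```

Emit:
step_arm --pt "0.1 -0.1 -0.1321 0 0 -0.03 -1" --pt "0.2 -0.22 -0.1321 0 0 -0.05 -1" --pt "0.3 -0.34 -0.1321 0 0 -0.08 -1" --pt "0.4 -0.45 -0.1321 0 0 -0.1 -1" --pt "0.5 -0.57 -0.1321 0 0 -0.13 -1" --pt "0.6 -0.69 -0.1321 0 0 -0.15 -1" --pt "0.7 -0.8 -0.1321 0 0 -0.18 -1" --pt "0.8 -0.92 -0.1321 0 0 -0.2 -1" --pt "0.88 -1.0 -0.1321 0 0 -0.2 -1" --pt "0.88 -1.0 -0.1321 0 0 -0.2 -1"

```text
clock: 2.95
tcp_pos: [0.4488, -0.0831, 0.3703]
orientation: [2.22, 2.221, 0.0]
contact_force: [1.0, -0.9, 0.7]
grip_width: 0.0857
```

```bash
python3 - <<'E'
from h import *
np.set_printoptions(precision=4,suppress=True)
s=readout.get_obs();print(s["clock"],s["tcp_pos"],s["orientation"],s["joints"])
w=grab_frame("wrist");cv2.imwrite("pics/w1.png",w["img"][...,::-1]);print("cam",ray(w,(256,192)))
for n in ["case_grip","switch_grip","switch_tip","hood_edge","tray_bay"]:
    print(n,[(np.round(d["point"],1).tolist(),round(d["p"],2)) for d in tip_of(n,w)[:3]])
for d in masks_of("case_handle",w)[:2]:
    ys,xs=np.nonzero(d["pixels"]);print(d["p"],cv2.minAreaRect(np.c_[xs,ys].astype(np.float32)))
print(proj(w,[[.481,-.021,.195],[.481,.029,.195],[.481,-.071,.195]]))
E
```

```text
2.95 [ 0.4488 -0.0831  0.3703] [2.2203 2.2205 0.0004] [ 0.5952  0.0859 -0.5753  1.9378  0.0525  1.131  -0.0006]
cam (array([ 0.4494, -0.0006,  0.439 ]), array([ 0.0153, -0.3307, -0.9436]))
case_grip [([290.8, 115.3], 0.6), ([387.8, 106.5], 0.37)]
switch_grip [([359.2, 114.2], 0.73)]
switch_tip [([379.3, 95.1], 0.82)]
hood_edge [([450.9, 121.1], 0.8), ([273.3, 270.4], 0.7)]
tray_bay [([273.4, 268.5], 0.56)]
0.57 ((289.51080322265625, 113.9793930053711), (21.141244888305664, 120.24474334716797), 1.1934894323349)
0.48 ((3.382930040359497, 327.04632568359375), (12.501904487609863, 40.43912124633789), 12.094757080078125)
[[289.3011 118.5035]
 [291.9278  52.7637]
 [287.0036 176.0054]]
```

View pics/w1.png

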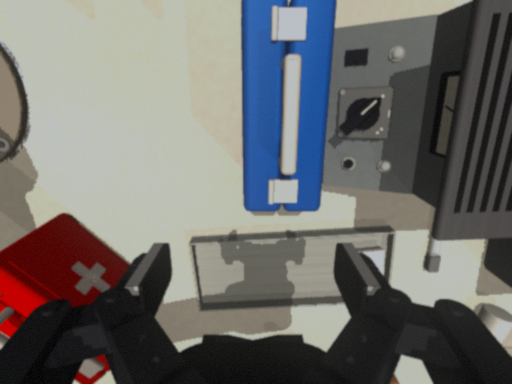

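Emit:
step_arm --pt "0.124 0.0644 0 0 0 0 -1" --pt "0.124 0.0644 0 0 0 0 -1" --pt "0.124 0.0644 0.06 0 0 0 -1" --pt "0.124 0.0644 0.12 0 0 0 -1" --pt "0.124 0.0644 0.18 0 0 0 -1" --pt "0.124 0.0644 0.22 0 0 0 -1" --pt "0.124 0.0644 0.25 0 0 0 -1" --pt "0.124 0.0644 0.254 0 0 0 -1" --pt "0.124 0.0644 0.254 0 0 0 -1" --pt "0.124 0.0644 0.254 0 0 0 -1"

```text
clock: 4.55
tcp_pos: [0.4806, -0.0246, 0.2434]
orientation: [2.223, 2.218, 0.0]
contact_force: [0.2, 0.3, 0.8]
grip_width: 0.0852
```

Emit:
step_arm --pt "0 0 0 0 0 0 1" --pt "0 0 0 0 0 0 1" --pt "0 0 0 0 0 0 1" --pt "0 0 0 0 0 0 1" --pt "0 0 0 0 0 0 1" --pt "0 0 0 0 0 0 1" --pt "0 0 0 0 0 0 1" --pt "0 0 0 0 0 0 1" --pt "0 0 0 0 0 0 1" --pt "0 0 0 0 0 0 1" --newtons 60

```text
clock: 5.8
tcp_pos: [0.4808, -0.0246, 0.2436]
orientation: [2.223, 2.218, 0.001]
contact_force: [1.2, -1.1, 2.4]
grip_width: 0.0129
```

Emit:
step_arm --pt "0 0 -0.02 0 0 0 1" --pt "0 0 -0.05 0 0 0 1" --pt "0 0 -0.09 0 0 0 1" --pt "0 0 -0.13 0 0 0 1" --pt "0 0 -0.17 0 0 0 1" --pt "0 0 -0.2 0 0 0 1" --pt "0 -0.04 -0.2 0 0 0 1" --pt "0 -0.08 -0.2 0 0 0 1" --pt "-0.03 -0.1 -0.2 0 0 0 1" --pt "-0.06 -0.1 -0.2 0 0 0 1"

```text
clock: 7.05
tcp_pos: [0.4299, -0.0548, 0.3438]
orientation: [2.222, 2.218, -0.0]
contact_force: [1.1, -0.7, -4.3]
grip_width: 0.0127
```

```bash
python3 - <<'E'
from h import *
np.set_printoptions(precision=4,suppress=True)
s=readout.get_obs();print(s["contact_force"],s["grip_width"],s["joints"])
b=grab_frame("top");a=grab_frame("scene")
for n in ["tray_bay"]:
    for f in (a,b): print(n,[(np.round(d["point"],1).tolist(),round(d["p"],2)) for d in tip_of(n,f)[:3]])
print(delta([.41,-.20,.345],down(np.radians(-45))).tolist())
E
```

```text
[ 1.1219 -0.7012 -4.3161] 0.012652561485892383 [ 0.5735  0.07   -0.6092  2.0175  0.0475  1.066  -0.0593]
tray_bay [([215.1, 288.6], 0.77)]
tray_bay [([344.7, 182.7], 0.65)]
[-0.2913, -0.0412, -0.0028, 0.0003, -0.0001, 0.1245]
```

Emit:
step_arm --pt "-0.09 0 0 0 0 0 1" --pt "-0.17 0 0 0 0 0 1" --pt "-0.25 0.02 0 0 0 0 1" --pt "-0.33 0.04 0 0 0 0 1" --pt "-0.41 0.07 0 0 0 0 1" --pt "-0.47 0.1 0 0 0 0.02 1" --pt "-0.488 0.115 0 0 0 0.04 1" --pt "-0.488 0.115 0 0 0 0.06 1" --pt "-0.488 0.115 0 0 0 0.08 1" --pt "-0.488 0.115 0 0 0 0.1 1"

```text
clock: 8.5
tcp_pos: [0.4887, -0.2979, 0.3432]
orientation: [-2.803, -1.418, -0.003]
contact_force: [-0.5, -0.5, -5.6]
grip_width: 0.0128
```

```bash
python3 - <<'E'
from h import *
print(delta([.488,-.2984,.345],down(np.radians(-86.3))).tolist())
E
```

```text
[-0.0017, -0.0005, -0.0036, -0.0001, -0.0003, 0.1388]
```

Emit:
step_arm --pt "0 0 0 0 0 0.025 1" --pt "0 0 0 0 0 0.05 1" --pt "0 0 0 0 0 0.075 1" --pt "0 0 0 0 0 0.1 1" --pt "0 0 0 0 0 0.12 1" --pt "0 0 0 0 0 0.135 1" --pt "0 0 0 0 0 0.139 1" --pt "0 0 0 0 0 0.139 1" --pt "0 0 0 0 0 0.139 1" --pt "0 0 0 0 0 0.139 1"

```text
clock: 9.75
tcp_pos: [0.4887, -0.2979, 0.3432]
orientation: [-3.139, -0.1, -0.002]
contact_force: [-0.0, -0.5, -5.7]
grip_width: 0.0128
```

```bash
python3 - <<'E'
from h import *
s=readout.get_obs();print(s["tcp_pos"],s["joints"],s["contact_force"],s["moment"])
a=grab_frame("scene");b=grab_frame("top");w=grab_frame("wrist")
c=lambda f,n,r:cv2.resize(f["img"][r[0]:r[1],r[2]:r[3]],(390,390))
A=cv2.resize(a["img"][200:360,130:330],(400,320));B=cv2.resize(b["img"][95:255,300:420],(300,400));W=cv2.resize(w["img"],(400,300))
im=np.zeros((620,720,3),np.uint8);im[:320,:400]=A;im[320:,:400]=W;im[:400,410:710]=B
cv2.imwrite("pics/d.png",im[:600,:,::-1])
E
```

```text
[ 0.4886931  -0.29791659  0.34320694] [ 0.58641358  0.28147874 -0.18069408  1.75094667  0.05372378  1.11327471
 -1.11842227] [-0.04572449 -0.54050744 -5.65019668] [-0.01322653  0.02018061  0.01450948]
```

View pics/d.png

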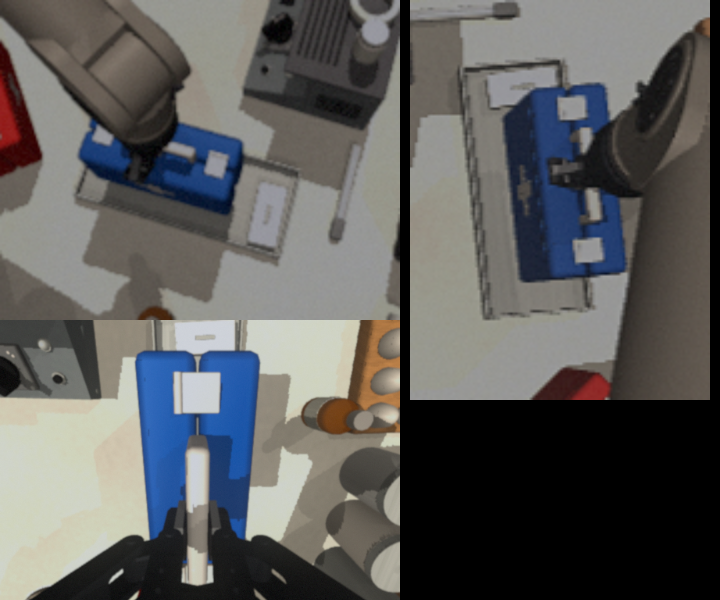

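Emit:
step_arm --pt "0 0 0.03 0 0 0 1" --pt "0 0 0.07 0 0 0 1" --pt "0 0 0.11 0 0 0 1" --pt "0 0 0.14 0 0 0 1" --pt "0 0 0.16 0 0 0 1" --pt "0 0 0.172 0 0 0 1" --pt "0 0 0.18 0 0 0 1" --pt "0 0 0.185 0 0 0 1" --pt "0 0 0.188 0 0 0 1" --pt "0 0 0.188 0 0 0 1"

```text
clock: 11.15
tcp_pos: [0.4888, -0.2979, 0.2494]
orientation: [-3.139, -0.099, -0.003]
contact_force: [-0.2, -0.1, -4.9]
grip_width: 0.013
```

```bash
python3 - <<'E'
from h import *
np.set_printoptions(precision=4,suppress=True)
s=readout.get_obs();print(s["tcp_pos"],s["contact_force"],s["moment"])
w=grab_frame("wrist");cv2.imwrite("pics/w2.png",w["img"][...,::-1])
T=[.5177,-.2964];y=np.array([-.9979,-.0642]);x=np.array([-.0642,.9979])
print(proj(w,[np.r_[T+sx*.07*x-.17*y,.024] for sx in(1,-1)]))
E
```

```text
[ 0.4888 -0.2979  0.2494] [-0.213  -0.1069 -4.899 ] [-0.0119  0.0168 -0.0157]
[[171.6051 -49.7597]
 [335.6337 -50.0851]]
```

View pics/w2.png

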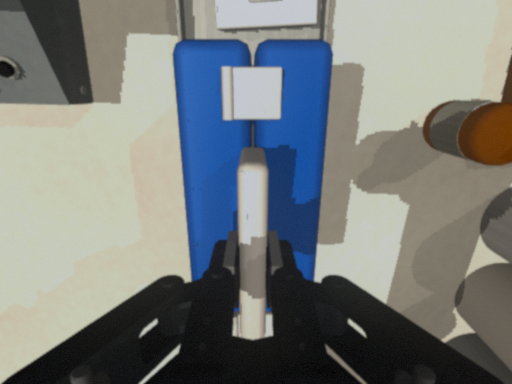

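View 6: the tray walls run at columns 182 and 326 with the case centred at 252 and clear of the tin, so it fits. Lowering the last millimetres.

Emit:
step_arm --pt "0 0 0.001 0 0 0 1" --pt "0 0 0.002 0 0 0 1" --pt "0 0 0.003 0 0 0 1" --pt "0 0 0.004 0 0 0 1" --pt "0 0 0.005 0 0 0 1" --pt "0 0 0.005 0 0 0 1" --pt "0 0 0.005 0 0 0 1" --pt "0 0 0.005 0 0 0 1" --pt "0 0 0.005 0 0 0 1" --pt "0 0 0.005 0 0 0 1"

```text
clock: 12.45
tcp_pos: [0.4902, -0.2978, 0.2481]
orientation: [-3.14, -0.1, -0.008]
contact_force: [3.5, 1.2, 5.1]
grip_width: 0.0127
```

Emit:
step_arm --pt "0 0 0 0 0 0 0.5" --pt "0 0 0 0 0 0 0.3" --pt "0 0 0 0 0 0 0" --pt "0 0 0 0 0 0 -0.3" --pt "0 0 0 0 0 0 -0.3" --pt "0 0 0 0 0 0 -0.3" --pt "0 0 0 0 0 0 -0.3" --pt "0 0 -0.04 0 0 0 -0.3" --pt "0 0 -0.1 0 0 0 -0.3" --pt "0 0 -0.16 0 0 0 -0.3"

```text
clock: 13.7
tcp_pos: [0.4896, -0.2978, 0.3289]
orientation: [-3.14, -0.1, -0.007]
contact_force: [-0.5, -0.8, 0.3]
grip_width: 0.0556
```

```bash
python3 - <<'E'
from h import *
np.set_printoptions(precision=4,suppress=True)
s=readout.get_obs();print(s["tcp_pos"],s["contact_force"],s["grip_width"])
a=grab_frame("scene");b=grab_frame("top");w=grab_frame("wrist")
for f in(a,b,w):
  for n in ["case_grip","switch_grip","switch_tip"]:
    print(n,[(np.round(d["point"],1).tolist(),round(d["p"],2)) for d in tip_of(n,f)[:3]])
print([proj(f,[.492,-.298,.1925])for f in(a,b,w)])
n=np.array([-.454,0,.891]);
print(delta([.43,-.05,.36],down(np.radians(-45))).tolist())
E
```

```text
[ 0.4896 -0.2978  0.3289] [-0.5374 -0.8231  0.2995] 0.05563409778102232
case_grip [([201.6, 82.2], 0.64), ([214.8, 275.1], 0.52), ([115.1, 238.7], 0.51)]
switch_grip [([269.9, 210.3], 0.65), ([216.0, 289.0], 0.5), ([205.3, 360.4], 0.45)]
switch_tip [([274.6, 207.2], 0.58)]
case_grip [([360.3, 166.9], 0.59), ([362.7, 280.0], 0.52), ([136.9, 276.4], 0.46)]
switch_grip [([259.7, 148.6], 0.94), ([252.8, 142.9], 0.19)]
switch_tip [([253.2, 141.4], 0.51), ([358.5, 168.2], 0.47), ([347.6, 128.8], 0.25)]
case_grip [([250.1, 199.1], 0.76)]
switch_grip []
switch_tip []
[array([[212.3692, 278.1925]]), array([[361.8544, 169.5737]]), array([[252.2508, 204.7161]])]
[-0.0873, -0.5021, -0.065, 0.0002, -0.0006, -0.1149]
```

```bash
cat >> h.py <<'E'
YAW=np.radians(1.8);LEAN=np.radians(27)
def swR(h,yaw=None):
    "tool matrix for the panel, tool y at h rad from up-panel (ccw seen from outside)"
    Z=R.from_euler("z",YAW if yaw is None else yaw).as_matrix()
    n=Z@[-np.sin(LEAN),0,np.cos(LEAN)];u=Z@[np.cos(LEAN),0,np.sin(LEAN)];v=np.cross(n,u)
    y=np.cos(h)*u+np.sin(h)*v;return np.c_[np.cross(y,-n),y,-n],n,u,v
E
python3 - <<'E'
from h import *
M,n,u,v=swR(-np.pi/4);print(v)
p=np.array([.578,-.022,.112])+.15*n;print(p)
print(delta(p,M).tolist(),delta([.45,-.05,.36],down(-np.pi/4)).tolist())
E
```

```text
[-3.14107591e-02  9.99506560e-01  1.73472348e-18]
[ 0.50993503 -0.02413903  0.24565098]
[0.0746, -0.5435, 0.1643, -0.0303, 0.0698, -0.1177] [-0.0474, -0.4996, -0.0649, 0.0002, -0.0006, -0.1149]
```

Emit:
step_arm --pt "0 -0.1 -0.06 0 0 -0.02 -0.3" --pt "-0.01 -0.2 -0.06 0 0 -0.05 -0.3" --pt "-0.03 -0.3 -0.06 0 0 -0.08 -0.3" --pt "-0.04 -0.4 -0.06 0 0 -0.115 -0.3" --pt "-0.02 -0.5 -0.04 -0.01 0.02 -0.115 -0.3" --pt "0.0 -0.54 0.0 -0.02 0.04 -0.117 -1" --pt "0.03 -0.5435 0.05 -0.03 0.06 -0.117 -1" --pt "0.05 -0.5435 0.1 -0.0303 0.0698 -0.1177 -1" --pt "0.0746 -0.5435 0.15 -0.0303 0.0698 -0.1177 -1" --pt "0.0746 -0.5435 0.1643 -0.0303 0.0698 -0.1177 -1"

```text
clock: 15.55
tcp_pos: [0.5096, -0.024, 0.2443]
orientation: [2.662, 1.153, 0.644]
contact_force: [0.0, -0.7, -0.1]
grip_width: 0.0852
```

```bash
python3 - <<'E'
from h import *
np.set_printoptions(precision=4,suppress=True)
s=readout.get_obs();print(s["tcp_pos"],s["joints"],s["contact_force"],s["grip_width"])
w=grab_frame("wrist");a=grab_frame("scene");b=grab_frame("top");cv2.imwrite("pics/w3.png",w["img"][...,::-1])
for f in (w,a,b):
  for n in ["switch_grip","switch_tip","hood_edge"]:
    print(n,[(np.round(d["point"],1).tolist(),round(d["p"],2)) for d in tip_of(n,f)[:3]])
np.savez("w3.npz",K=w["K"],world_to_cam=w["world_to_cam"])
E
```

```text
[ 0.5096 -0.024   0.2443] [ 0.2989  0.167  -0.4171  2.2483  0.3458  0.2873 -1.16  ] [ 0.0386 -0.7356 -0.0942] 0.08520477543782314
switch_grip [([251.6, 202.1], 0.76)]
switch_tip [([248.7, 172.9], 0.79)]
hood_edge [([252.4, 204.5], 0.58)]
switch_grip [([269.6, 210.1], 0.72), ([284.8, 229.1], 0.43), ([208.1, 361.4], 0.39)]
switch_tip [([275.1, 204.5], 0.48)]
hood_edge [([280.4, 204.2], 0.86), ([265.5, 305.9], 0.75), ([300.5, 103.0], 0.58)]
switch_grip [([264.7, 151.4], 0.76)]
switch_tip []
hood_edge [([263.6, 133.7], 0.84), ([318.5, 99.0], 0.3), ([251.4, 93.9], 0.18)]
```

View pics/w3.png

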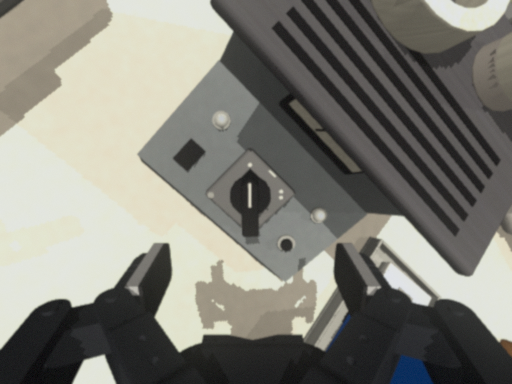

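The wrist view shows the bar vertical from tip (250,172) to blunt end (250,237), square to the jaws. The panel's front corners are at (141,155) and (287,279). I'll fit the stabiliser pose to these.

```bash
python3 - <<'E'
from h import *
np.set_printoptions(precision=4,suppress=True)
w=dict(np.load("w3.npz"));a=grab_frame("scene");b=grab_frame("top")
B=lambda x,y:((x+.5)/4-.5+215,(y+.5)/4-.5+75)
A=lambda x,y:((x+.5)/2.9-.5+150,(y+.5)/2.9-.5+150)
L=LEAN;nn=np.array([-np.sin(L),0,np.cos(L)]);uu=np.array([np.cos(L),0,np.sin(L)])
def sw(v,up,left,out): # panel local point -> stab local
    return np.array([-.105,0,.05])+uu*(v[3]+up)+np.array([0,v[4]+left,0])+nn*out
c=np.sqrt(.5)
def obs(v):
    P=[(w,(141,155),np.array([-.105,.103,.05])),(w,(287,279),np.array([-.105,-.103,.05])),
     (w,(213,3),np.array([-.043,.103,.205])),(w,(465,273),np.array([-.043,-.103,.205])),
     (w,(250,172),sw(v,.027*c,.027*c,.049)),(w,(250,237),sw(v,-.024*c,-.024*c,.033)),
     (w,(249,150),sw(v,.031,.031,.010)),(w,(294,192),sw(v,.031,-.031,.010)),(w,(208,193),sw(v,-.031,.031,.010)),
     (b,B(163,256),sw(v,.031,.031,.010)),(b,B(238,251),sw(v,.031,-.031,.010)),
     (b,(264.7,150.5),sw(v,0,0,.038)),(a,(269.7,210.2),sw(v,0,0,.038))]
    return P
def W(v,p): return R.from_euler("z",v[2]).as_matrix()@p+[v[0],v[1],0]
f=lambda v:np.concatenate([(proj(F,W(v,p))[0]-px)*(1 if F is w else 1.0) for F,px,p in obs(v)])
s=least_squares(f,[.65,-.022,.03,.056,0],loss="soft_l1",x_scale=[.01,.01,.02,.01,.01]);v=s.x
print("stab",v,np.degrees(v[2]));print(f(v).reshape(-1,2))
g=W(v,sw(v,0,0,.038));print("switch_grip",g,"hood",W(v,np.array([-.043,0,.205])))
M,n,u,_=swR(-np.pi/4,v[2])
for out in (.10,.006): print(out,delta(g+n*(out+.0539),M).tolist())
E
```

```text
stab [ 0.6556 -0.0235  0.0457  0.0453  0.0026] 2.618704223717971
[[-3.3648 -3.8565]
 [ 3.7421  2.9599]
 [ 0.7092  0.6671]
 [-3.1643 -0.9128]
 [-0.7157  5.3409]
 [ 0.3112 -9.4493]
 [ 0.2593 -3.5691]
 [ 3.0179  0.5538]
 [-5.0044  0.7717]
 [-1.2322 -0.1766]
 [-0.3856 -0.2492]
 [ 0.2565 -0.8236]
 [-0.7648  1.9773]]
switch_grip [ 0.5737 -0.0246  0.1044] hood [ 0.6126 -0.0254  0.205 ]
0.1 [-0.0154, -0.0057, 0.0019, 0.0007, 0.0007, -0.002]
0.006 [-0.0145, -0.0065, 0.1899, 0.0007, 0.0007, -0.002]
```

```bash
cat > fit.py <<'E'
from h import *
np.set_printoptions(precision=4,suppress=True)
w=dict(np.load("w3.npz"));a=grab_frame("scene");b=grab_frame("top")
B=lambda x,y:((x+.5)/4-.5+215,(y+.5)/4-.5+75)
L=LEAN;nn=np.array([-np.sin(L),0,np.cos(L)]);uu=np.array([np.cos(L),0,np.sin(L)])
def sw(v,up,left,out): return np.array([-.105,0,.05])+uu*(v[3]+up)+np.array([0,v[4]+left,0])+nn*out
def W(v,p): return R.from_euler("z",v[2]).as_matrix()@p+[v[0],v[1],0]
def fit(extra,v0=[.65,-.022,.03,.056,0]):
    def f(v):
        P=[(w,(141,155),np.array([-.105,.103,.05])),(w,(287,279),np.array([-.105,-.103,.05])),
         (w,(213,3),np.array([-.043,.103,.205])),(w,(465,273),np.array([-.043,-.103,.205])),
         (w,(249,150),sw(v,.031,.031,.010)),(w,(294,192),sw(v,.031,-.031,.010)),(w,(208,193),sw(v,-.031,.031,.010)),
         (b,B(163,256),sw(v,.031,.031,.010)),(b,B(238,251),sw(v,.031,-.031,.010))]+extra(v)
        return np.concatenate([proj(F,W(v,p))[0]-px for F,px,p in P])
    s=least_squares(f,v0,x_scale=[.01,.01,.02,.01,.01]);return s.x,f(s.x).reshape(-1,2)
E
python3 - <<'E'
from fit import *
v,res=fit(lambda v:[]);print(v);print(res);g=W(v,sw(v,0,0,.038));print(g)
im=cv2.imread("pics/w3.png")[120:280,130:320];im=cv2.resize(im,None,fx=4,fy=4,interpolation=3)
def dot(p,col):
    x,y=proj(w,W(v,p))[0];cv2.drawMarker(im,(int((x-130)*4+2),int((y-120)*4+2)),col,0,12,2)
for x,y in[(1,1),(1,-1),(-1,1),(-1,-1)]:dot(sw(v,.031*x,.031*y,.01),(0,255,0))
c=.7071
for t in(.027,-.024):
    for o,col in((.049,(0,0,255)),(.017,(255,0,255))):dot(sw(v,t*c,t*c,o),col)
for y in(1,-1):dot(np.array([-.105,.103*y,.05]),(255,255,0))
dot(sw(v,0,0,.049),(0,255,255))
cv2.imwrite("pics/e.png",im[:600])
E
```

```text
[ 0.6559 -0.0236  0.0497  0.0447  0.0018]
[[-2.9189 -3.3505]
 [ 4.5113  2.7126]
 [ 1.1368  1.3801]
 [-2.3282 -1.5662]
 [ 0.7729 -2.3815]
 [ 3.5821  1.4022]
 [-4.2638  1.9746]
 [-0.8856 -0.0661]
 [-0.0493 -0.2156]]
[ 0.5735 -0.0259  0.1041]
```

View pics/e.png

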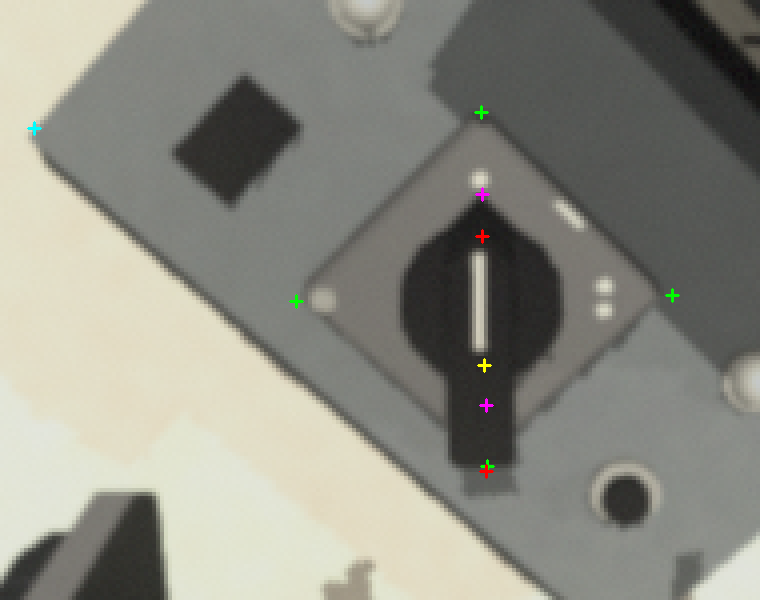

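View 8, with the overlay at base-level tip (482,198) and blunt end (482,467): the model fits within about 1 px. Next is the approach along the normal.

```bash
python3 - <<'E'
from h import *
g=np.array([.5735,-.0258,.1041]);M,n,u,_=swR(-np.pi/4,np.radians(2.6))
for out in (.08,.03,.006): print(out,delta(g+n*(out+.0539),M).tolist())
E
```

```text
0.08 [-0.0172, -0.0045, 0.0422, 0.0007, 0.0007, -0.002]
0.03 [-0.0168, -0.005, 0.1422, 0.0007, 0.0007, -0.002]
0.006 [-0.0166, -0.0052, 0.1902, 0.0007, 0.0007, -0.002]
```

Emit:
step_arm --pt "-0.0172 -0.0045 0.02 0.0007 0.0007 -0.002 -0.3" --pt "-0.0172 -0.0045 0.04 0.0007 0.0007 -0.002 -0.3" --pt "-0.017 -0.005 0.07 0.0007 0.0007 -0.002 -0.3" --pt "-0.017 -0.005 0.1 0.0007 0.0007 -0.002 -0.3" --pt "-0.017 -0.005 0.13 0.0007 0.0007 -0.002 -0.3" --pt "-0.017 -0.005 0.155 0.0007 0.0007 -0.002 -0.3" --pt "-0.0166 -0.0052 0.172 0.0007 0.0007 -0.002 -0.3" --pt "-0.0166 -0.0052 0.182 0.0007 0.0007 -0.002 -0.3" --pt "-0.0166 -0.0052 0.188 0.0007 0.0007 -0.002 -0.3" --pt "-0.0166 -0.0052 0.19 0.0007 0.0007 -0.002 -0.3"

```text
clock: 17.6
tcp_pos: [0.5459, -0.0271, 0.1569]
orientation: [2.655, 1.172, 0.648]
contact_force: [0.1, 0.8, -0.0]
grip_width: 0.0557
```

```bash
python3 - <<'E'
from h import *
np.set_printoptions(precision=4,suppress=True)
s=readout.get_obs();print(s["clock"],s["tcp_pos"],s["joints"],s["contact_force"],s["grip_width"])
w=grab_frame("wrist");cv2.imwrite("pics/w4.png",w["img"][...,::-1])
g=np.array([.5735,-.0258,.1041]);M,n,u,v=swR(-np.pi/4,np.radians(2.6));
print(delta(g+n*(.006+.0539),M).tolist(), [d for d in tip_of("switch_grip",w)[:2]],proj(w,g))
E
```

```text
17.6 [ 0.5459 -0.0271  0.1569] [ 0.2757  0.3904 -0.4019  2.2356  1.1636  0.171  -1.9227] [ 0.0936  0.7799 -0.0232] 0.055668769060113775
[0.0007, 0.0005, -0.0004, -0.0001, 0.0001, 0.0] [{'point': [254.0, 256.8], 'p': 0.97}] [[253.9815 259.4536]]
```

View pics/w4.png

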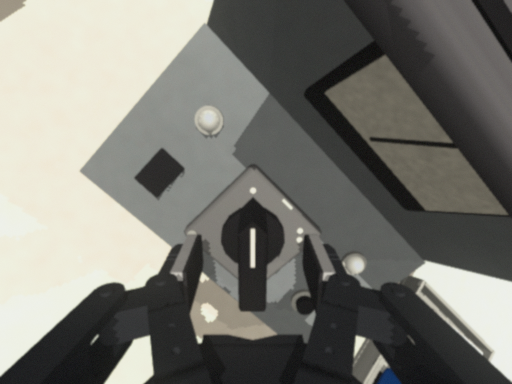

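View 9: the bar at column 252 is centred between the fingers (188, 317). Joint 7 would run short on the 90° turn (−1.92 − 1.57), so I'll back off and come in with the hand flipped half a turn.

Emit:
step_arm --pt "0 0 -0.06 0 0 0 -0.3" --pt "0 0 -0.12 0 0 0 -0.3" --pt "0 0 -0.15 0 0 -0.02 -0.3" --pt "0 0 -0.15 0 0 -0.05 -0.3" --pt "0 0 -0.15 0 0 -0.08 -0.3" --pt "0 0 -0.15 0 0 -0.11 -0.3" --pt "0 0 -0.15 0 0 -0.14 -0.3" --pt "0 0 -0.15 0 0 -0.17 -0.3" --pt "0 0 -0.15 0 0 -0.2 -0.3" --pt "0 0 -0.15 0 0 -0.22 -0.3"

```text
clock: 18.95
tcp_pos: [0.512, -0.0288, 0.2243]
orientation: [1.208, 2.429, 0.316]
contact_force: [-1.1, -0.5, 0.1]
grip_width: 0.0554
```

```bash
python3 - <<'E'
from h import *
np.set_printoptions(precision=4,suppress=True)
s=readout.get_obs();print(s["clock"],s["tcp_pos"],s["joints"])
g=np.array([.5735,-.0258,.1041]);M,n,u,v=swR(np.radians(135),np.radians(2.6));
print(delta(g+n*(.08+.0539),M).tolist())
E
```

```text
18.95 [ 0.512  -0.0288  0.2243] [ 0.8644  0.3523 -1.0616  2.2326  0.9685  0.4019 -0.2939]
[-0.0001, 0.0007, 0.0023, -0.0, -0.0001, -0.2791]
```

Emit:
step_arm --pt "0 0 0 0 0 -0.03 -0.3" --pt "0 0 0 0 0 -0.06 -0.3" --pt "0 0 0 0 0 -0.09 -0.3" --pt "0 0 0 0 0 -0.12 -0.3" --pt "0 0 0 0 0 -0.15 -0.3" --pt "0 0 0 0 0 -0.18 -0.3" --pt "0 0 0 0 0 -0.21 -0.3" --pt "0 0 0 0 0 -0.24 -0.3" --pt "0 0 0 0 0 -0.27 -0.3" --pt "0 0 0 0 0 -0.279 -0.3"

```text
clock: 20.2
tcp_pos: [0.5118, -0.0289, 0.2242]
orientation: [-1.091, 2.463, -0.235]
contact_force: [0.1, -0.9, 0.5]
grip_width: 0.0557
```

```bash
python3 - <<'E'
from h import *
np.set_printoptions(precision=4,suppress=True)
s=readout.get_obs();print(s["clock"],s["tcp_pos"],s["joints"])
g=np.array([.5735,-.0258,.1041]);M,n,u,v=swR(np.radians(135),np.radians(2.6));
print(delta(g+n*(.006+.0539),M).tolist())
E
```

```text
20.2 [ 0.5118 -0.0289  0.2242] [ 1.054   0.5198 -1.3458  2.2256  1.1868  0.59    1.304 ]
[-0.0012, -0.0005, 0.1502, 0.0001, -0.0001, 0.0005]
```

Emit:
step_arm --pt "-0.001 -0.0005 0.02 0 0 0 -0.3" --pt "-0.001 -0.0005 0.05 0 0 0 -0.3" --pt "-0.001 -0.0005 0.08 0 0 0 -0.3" --pt "-0.001 -0.0005 0.11 0 0 0 -0.3" --pt "-0.001 -0.0005 0.13 0 0 0 -0.3" --pt "-0.001 -0.0005 0.142 0 0 0 -0.3" --pt "-0.001 -0.0005 0.148 0 0 0 -0.3" --pt "-0.001 -0.0005 0.15 0 0 0 -0.3" --pt "-0.001 -0.0005 0.15 0 0 0 -0.3" --pt "-0.001 -0.0005 0.15 0 0 0 -0.3"

```text
clock: 21.45
tcp_pos: [0.5462, -0.0273, 0.1578]
orientation: [-1.09, 2.463, -0.235]
contact_force: [0.8, -0.4, 0.2]
grip_width: 0.0555
```

```bash
python3 - <<'E'
from h import *
np.set_printoptions(precision=4,suppress=True)
s=readout.get_obs();print(s["clock"],s["tcp_pos"],s["joints"],s["contact_force"])
g=np.array([.5735,-.0258,.1041]);M,n,u,v=swR(np.radians(135),np.radians(2.6));
print(delta(g+n*(.006+.0539),M).tolist())
w=grab_frame("wrist");print(tip_of("switch_grip",w)[:1],proj(w,g))
E
```

```text
21.45 [ 0.5462 -0.0273  0.1578] [ 0.8576  0.6503 -1.1489  2.2024  1.4641  0.5871  1.0801] [ 0.7579 -0.4063  0.1908]
[-0.0003, 0.0003, 0.0007, 0.0, -0.0001, 0.0005]
[{'point': [254.6, 255.5], 'p': 0.74}] [[251.773  257.1682]]
```

Emit:
step_arm --pt "0 0 0 0 0 0 0.4" --pt "0 0 0 0 0 0 1" --pt "0 0 0 0 0 0 1" --pt "0 0 0 0 0 0 1" --pt "0 0 0 0 0 0 1" --pt "0 0 0 0 0 0 1" --pt "0 0 0 0 0 0 1" --pt "0 0 0 0 0 0 1" --pt "0 0 0 0 0 0 1" --pt "0 0 0 0 0 0 1" --newtons 40

```text
clock: 22.8
tcp_pos: [0.546, -0.0271, 0.1576]
orientation: [-1.091, 2.463, -0.234]
contact_force: [-4.5, 1.6, 2.6]
grip_width: 0.0131
```

Emit:
step_arm --pt "0 0 0.003 0 0 0 1" --pt "0 0 0.006 0 0 0 1" --pt "0 0 0.009 0 0 0 1" --pt "0 0 0.011 0 0 0 1" --pt "0 0 0.012 0 0 0 1" --pt "0 0 0.012 0 0 0 1" --pt "0 0 0.012 0 0 0 1" --pt "0 0 0.012 0 0 0 1" --pt "0 0 0.012 0 0 0 1" --pt "0 0 0.012 0 0 0 1"

```text
clock: 24.05
tcp_pos: [0.5487, -0.0269, 0.1524]
orientation: [-1.091, 2.463, -0.235]
contact_force: [-7.4, 1.6, 5.8]
grip_width: 0.0131
```

```bash
python3 - <<'E'
from h import *
np.set_printoptions(precision=4,suppress=True)
s=readout.get_obs();print(s["tcp_pos"],s["joints"],s["contact_force"],s["moment"])
R0=R.from_rotvec(s["orientation"]).as_matrix();print("F tool",R0.T@s["contact_force"],"M tool",R0.T@s["moment"])
print(R0.T@(np.array(s["tcp_pos"])-[.546,-.0271,.1576]))
E
```

```text
[ 0.5487 -0.0269  0.1524] [ 0.8466  0.6628 -1.1385  2.1998  1.4851  0.5899  1.0646] [-7.4041  1.6081  5.8136] [0.1039 1.124  0.1001]
F tool [ 1.3687  4.1285 -8.5021] M tool [-0.9224  0.658  -0.0195]
[-0.0001  0.      0.0059]
```

Emit:
step_arm --pt "0 0 0.003 0 0 0 1" --pt "0 0 0.004 0 0 0 1" --pt "0 0 0.004 0 0 0.02 1" --pt "0 0 0.004 0 0 0.04 1" --pt "0 0 0.004 0 0 0.06 1" --pt "0 0 0.004 0 0 0.08 1" --pt "0 0 0.004 0 0 0.1 1" --pt "0 0 0.004 0 0 0.115 1" --pt "0 0 0.004 0 0 0.123 1" --pt "0 0 0.004 0 0 0.123 1"

```text
clock: 25.3
tcp_pos: [0.5489, -0.0267, 0.1518]
orientation: [-0.082, 2.669, 0.005]
contact_force: [-23.2, -3.2, 30.6]
grip_width: 0.0132
```

```bash
python3 - <<'E'
from h import *
np.set_printoptions(precision=4,suppress=True)
s=readout.get_obs();print(s["tcp_pos"],s["joints"])
R0=R.from_rotvec(s["orientation"]).as_matrix();print("F tool",R0.T@s["contact_force"],"M tool",R0.T@s["moment"])
w=grab_frame("wrist");a=grab_frame("scene");cv2.imwrite("pics/w5.png",w["img"][...,::-1])
g=[.5735,-.0258,.1041];print(tip_of("switch_tip",w)[:2],tip_of("switch_grip",a)[:1],proj(a,g))
_,n,u,v=swR(0,np.radians(2.6));print(np.degrees(np.arctan2(R0[:,1]@v,R0[:,1]@u)))
E
```

```text
[ 0.5489 -0.0267  0.1518] [ 0.8528  0.6738 -1.1519  2.1999  1.4954  0.6058  0.2869]
F tool [  6.9073  -2.174  -37.8324] M tool [0.5803 1.9956 0.01  ]
[{'point': [252.1, 300.6], 'p': 0.68}] [{'point': [336.6, 186.3], 'p': 0.57}] [[268.7738 212.5109]]
90.98047830577195
```

View pics/w5.png

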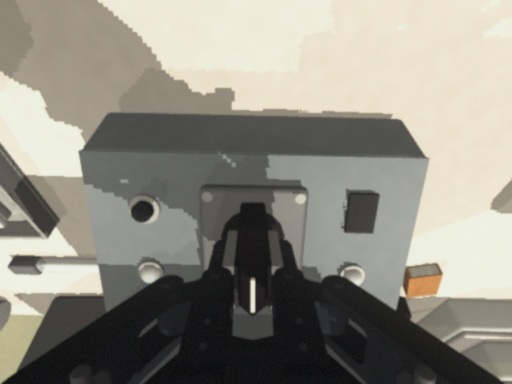

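Emit:
step_arm --pt "0 0 -0.005 0 0 0 1" --pt "0 0 -0.01 0 0 0.002 1" --pt "0 0 -0.014 0 0 0.002 1" --pt "0 0 -0.014 0 0 0.002 1" --pt "0 0 -0.014 0 0 0.002 0.4" --pt "0 0 -0.014 0 0 0.002 0.4" --pt "0 0 -0.014 0 0 0.002 0.4" --pt "0 0 -0.014 0 0 0.002 0.4" --pt "0 0 -0.014 0 0 0.002 0.4" --pt "0 0 -0.014 0 0 0.002 0.4"

```text
clock: 26.75
tcp_pos: [0.5457, -0.0268, 0.1581]
orientation: [-0.066, 2.67, 0.009]
contact_force: [-0.0, -0.7, 0.8]
grip_width: 0.0257
```

```bash
python3 - <<'E'
from h import *
np.set_printoptions(precision=4,suppress=True)
s=readout.get_obs();print(s["tcp_pos"],s["joints"],s["grip_width"])
R0=R.from_rotvec(s["orientation"]).as_matrix();print("F tool",R0.T@s["contact_force"],"M tool",R0.T@s["moment"])
w=grab_frame("wrist");cv2.imwrite("pics/w6.png",cv2.resize(w["img"][170:340,150:370],None,fx=2.5,fy=2.5)[...,::-1])
_,n,u,v=swR(0,np.radians(2.6));g=np.array([.5735,-.0258,.1041])
print(tip_of("switch_tip",w)[:2],proj(w,[g+.027*u,g+.027*u+.011*n,g-.024*u+.011*n]))
print(np.degrees(np.arctan2(R0[:,1]@v,R0[:,1]@u)))
E
```

```text
[ 0.5457 -0.0268  0.1581] [ 0.8646  0.6583 -1.1632  2.2034  1.4711  0.6016  0.2919] 0.025673080757065862
F tool [-0.3287 -0.6559 -0.7765] M tool [0.0266 0.4561 0.0133]
[{'point': [248.4, 299.6], 'p': 0.57}] [[250.4387 300.2695]
 [250.2187 315.0222]
 [250.4952 225.3139]]
90.28119754281927
```

View pics/w6.png

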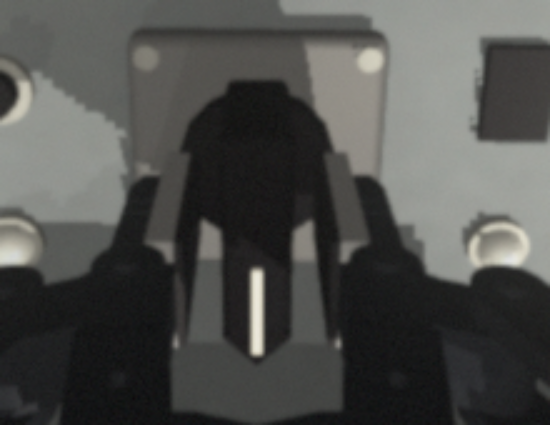

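View 11: the pointer stands straight up the panel, with the tip at (257,360) in the crop. That matches the sprung-out model at q = 0. Resting two seconds, then regrip.

Emit:
step_arm --pt "0 0 0 0 0 0 0.4" --pt "0 0 0 0 0 0 0.4" --pt "0 0 0 0 0 0 0.4" --pt "0 0 0 0 0 0 0.4" --pt "0 0 0 0 0 0 0.4" --pt "0 0 0 0 0 0 0.4" --pt "0 0 0 0 0 0 0.4" --pt "0 0 0 0 0 0 0.4" --pt "0 0 0 0 0 0 0.4" --pt "0 0 0 0 0 0 0.4"

```text
clock: 28.1
tcp_pos: [0.5457, -0.0268, 0.158]
orientation: [-0.066, 2.67, 0.009]
contact_force: [-0.4, 0.5, -0.4]
grip_width: 0.0254
```

Emit:
step_arm --pt "0 0 0 0 0 0 0.4" --pt "0 0 0 0 0 0 0.4" --pt "0 0 0 0 0 0 0.4" --pt "0 0 0 0 0 0 0.4" --pt "0 0 0 0 0 0 1" --pt "0 0 0 0 0 0 1" --pt "0 0 0 0 0 0 1" --pt "0 0 0 0 0 0 1" --pt "0 0 0 0 0 0 1" --pt "0 0 0 0 0 0 1" --newtons 40

```text
clock: 29.35
tcp_pos: [0.5457, -0.0268, 0.158]
orientation: [-0.066, 2.67, 0.009]
contact_force: [-2.3, 0.3, 3.7]
grip_width: 0.0133
```

Emit:
step_arm --pt "0 0 0.004 0 0 0 1" --pt "0 0 0.008 0 0 0 1" --pt "0 0 0.012 0 0 0 1" --pt "0 0 0.0145 0 0 0 1" --pt "0 0 0.0145 0 0 0 1" --pt "0 0 0.0145 0 0 0 1" --pt "0 0 0.0145 0 0 0 1" --pt "0 0 0.0145 0 0 0 1" --pt "0 0 0.0145 0 0 0 1" --pt "0 0 0.0145 0 0 0 1"

```text
clock: 30.6
tcp_pos: [0.5487, -0.0266, 0.1522]
orientation: [-0.067, 2.669, 0.007]
contact_force: [-11.6, -2.7, 18.8]
grip_width: 0.0131
```

```bash
python3 - <<'E'
from h import *
np.set_printoptions(precision=4,suppress=True)
s=readout.get_obs();print(s["tcp_pos"],s["joints"],s["grip_width"])
R0=R.from_rotvec(s["orientation"]).as_matrix();print("F tool",R0.T@s["contact_force"],"M tool",R0.T@s["moment"],R0.T@(np.array(s["tcp_pos"])-[.5457,-.0268,.1581]))
E
```

```text
[ 0.5487 -0.0266  0.1522] [ 0.8519  0.6721 -1.1516  2.2005  1.4956  0.6062  0.2739] 0.013051829455663602
F tool [  1.956   -2.2574 -22.0471] M tool [0.4443 1.1325 0.0471] [0.     0.0001 0.0066]
```

At the stop (22 N). Turning clockwise 45° to the right-hand mark.

Emit:
step_arm --pt "0 0 0 0 0 0.02 1" --pt "0 0 0 0 0 0.04 1" --pt "0 0 0 0 0 0.06 1" --pt "0 0 0 0 0 0.08 1" --pt "0 0 0 0 0 0.1 1" --pt "0 0 0 0 0 0.115 1" --pt "0 0 0 0 0 0.125 1" --pt "0 0 0 0 0 0.125 1" --pt "0 0 -0.007 0 0 0.125 1" --pt "0 0 -0.014 0 0 0.125 1"

```text
clock: 31.85
tcp_pos: [0.5454, -0.0268, 0.1583]
orientation: [0.969, 2.516, 0.254]
contact_force: [8.0, 1.2, -15.8]
grip_width: 0.0135
```

Emit:
step_arm --pt "0 0 0 0 0 0 1" --pt "0 0 0 0 0 0 0.6" --pt "0 0 0 0 0 0 0.4" --pt "0 0 0 0 0 0 0.2" --pt "0 0 0 0 0 0 0" --pt "0 0 0 0 0 0 -0.3" --pt "0 0 -0.03 0 0 0 -0.3" --pt "0 0 -0.08 0 0 0 -0.3" --pt "0 0 -0.13 0 0 0 -0.3" --pt "0 0 -0.18 0 0 0 -0.3"

```text
clock: 33.1
tcp_pos: [0.5041, -0.0281, 0.239]
orientation: [0.969, 2.517, 0.254]
contact_force: [-0.5, 0.1, 0.2]
grip_width: 0.056
```

```bash
python3 - <<'E'
from h import *
np.set_printoptions(precision=4,suppress=True)
s=readout.get_obs();print(s["tcp_pos"],s["joints"],s["grip_width"],s["contact_force"])
w=grab_frame("wrist");a=grab_frame("scene");b=grab_frame("top")
_,n,u,v=swR(0,np.radians(2.6));g=np.array([.5735,-.0258,.1041]);d=(u-v)*.7071
for f in(w,a,b):print([(x["point"],x["p"]) for x in tip_of("switch_tip",f)[:1]+tip_of("switch_grip",f)[:1]+tip_of("case_grip",f)[:2]])
print("model sprung tip/blunt top",proj(w,[g+.027*d+.011*n,g-.024*d+.011*n,g]))
im=np.zeros((600,800,3),np.uint8)
im[:,:500]=cv2.resize(w["img"][100:340,150:350],(500,600));im[:300,500:]=cv2.resize(a["img"][180:330,170:320],(300,300));im[300:,500:]=cv2.resize(b["img"][100:230,250:380],(300,300))
cv2.imwrite("pics/f.png",im[...,::-1])
E
```

```text
[ 0.5041 -0.0281  0.239 ] [ 1.0937  0.4716 -1.3757  2.2283  1.1056  0.576  -0.2023] 0.05599080910441507 [-0.546   0.141   0.2239]
[([254.9, 226.6], 0.95), ([253.1, 194.1], 0.56)]
[([271.6, 217.3], 0.67), ([267.8, 211.4], 0.8), ([211.4, 275.4], 0.7), ([214.6, 287.6], 0.63)]
[([270.3, 141.1], 0.67), ([262.7, 153.4], 0.55), ([138.5, 277.3], 0.62), ([104.9, 166.2], 0.51)]
model sprung tip/blunt top [[251.4285 233.7932]
 [251.7431 173.8932]
 [251.6584 198.2357]]
```

View pics/f.png

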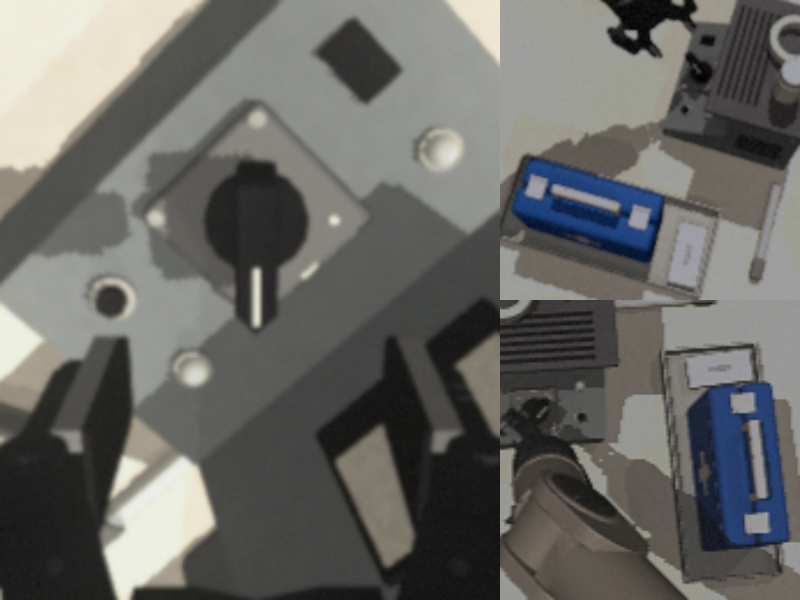

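```bash
python3 - <<'E'
from h import *
np.set_printoptions(precision=1,suppress=True)
w=grab_frame("wrist");_,n,u,v=swR(0,np.radians(2.6));g=np.array([.5735,-.0258,.1041]);d=(u-v)*.7071;e=(u+v)*.7071;p0=g-.038*n
print("tip top out/in",proj(w,[p0+.027*d+.049*n,p0+.027*d+.043*n])[:,1],"seen 231.2")
print("plate L,R,near",proj(w,[p0+.01*n+s for s in(.0438*e,-.0438*e,-.0438*d)]),"seen (210,185) (298,185) (252,141)")
E
```

```text
tip top out/in [234.3 230.9] seen 231.2
plate L,R,near [[299.5 188.1]
 [204.  187.5]
 [252.  139.9]] seen (210,185) (298,185) (252,141)
```

```bash
python3 -c "
from h import *
print(r.hand_in(), readout.get_obs()['clock'])"
```

```text
the job is handed in; nothing more can be done
the job is handed in; nothing more can be done
```

I carried out all the steps and handed the job in at about 33.5 s of the allowed 58. It reported no verdict.

- **Case:** I lifted the blue case by its handle, set it down in the tray's free bay and let go. The last pictures show it upright inside the tray, beside the tin.
- **Switch:** I pushed the handle in, turned it to off, and left it sprung out and let go for over 2 s. Then I pushed it and turned it on to the right-hand mark.

**Last checks:**
- The pointer stood at the right-hand mark.
- The handle's tip was seen at row 231.2. The sprung-out model gave 234.3, and the pushed-in model 230.9. The switch plate itself sat about 3 px off the model; correcting for that gives 231.3, so I read it as sprung out.
- The hand had also come back the full push distance, and the handle resisted a 16 N pull there.
- The final images show no visible shift of the stabiliser or the other things. I did not re-measure each one.
- The gripper was about 90 mm clear of the panel, with no contact force.

**Deviations:**
- The first approach to the switch would have run joint 7 past its range, so I backed off and came in with the hand turned half round.
- The first push pressed the handle's stop with about 38 N at the fingers.
- Some low-confidence network detections of the case and switch disagreed; I settled those by eye and with the fitted model.

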